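Clamp up a glued cork basking ledge with a one-hand ratchet bar clamp

ROBOT

A 7-joint arm with a two-finger parallel gripper is mounted at the origin on the work surface. World frame = base frame: x ahead of the robot, y to its left, z up, the work surface at z = 0. Lengths are in m, angles in rad, forces in N, time in s.
With the tool pointing down it reaches from about 0.4 to 0.9 m from the base axis. Payload 5.5 kg.
Tool frame: the origin (TCP) lies at the very end of the fingers, on their centre line; the grasp point (between the pads) lies 19 mm behind it (manip.grasp_offset is the distance from the TCP to the grasp point, in m); z points along the fingers, y is the direction in which the jaws open and shut (so a half turn about z gives the same grasp; the last joint's range is limited). The gripper opens to 85 mm and grips with 20 to 120 N. Pads are 22 mm wide; open, the fingers measure 114 mm over their backs; the gripper's body (76 mm by 85 mm) begins 54 mm behind the grasp point. The pads swing forward as they close: fully open they stand 13 mm farther back than shut.
Start: joints at [-0.905, 0.501, -0.427, 1.55, 0.221, 1.138, -0.21], TCP at [0.255, 0.598, 0.231] pointing down, gripper open.
Joint ranges: [-2.88, 2.88], [-0.31, 2.03], [-1.54, 1.56], [0.2, 2.42], [-1.41, 4.55], [0.19, 2.02], [-2.57, 2.57]. Speed limits (rad/s): [2.57, 2.57, 3.14, 3.14, 3.14, 3.14, 3.14].

INTERFACE

Orientations are given as a unit quaternion [x, y, z, w].
In Python, from plant import manip gives the robot as it stands.
- The arm moves only by the tool play_rows, never from a script. Its argument "plan" is one flat list of numbers, 7 for each row, row after row: the turn, a rotation vector about the tool's x, y, z in rad, then the shift along the tool's x, y, z in m, then the gripper command: -1 is fully open, 1 is shut, values between are in proportion. In form: [wx, wy, wz, x, y, z, hand, wx, wy, wz, x, y, z, hand, ...]. A call has 1 to 12 rows; each row is the pose to reach, as a shift and turn from the pose commanded when the call began, along the tool's axes at that moment; what a row does not reach only later rows make up. A row lasts 1/12 s, in which the tool goes at most 41.7 mm and 7.16 degrees, less where a joint would pass 70% of its speed; a pose out of reach is approached as far as the arm can. A call with a gripper value outside its range is refused whole. The fingers move at their own pace and stop on an object; the grip force is fixed at half the most. Time passes only in rows, so rows that repeat a pose let the fingers close. It gives the time, the measured TCP pose, the force and the opening at its end, in the units of the state.
- manip.get_state(): the state, without advancing time (a new reading comes with each control period).
- manip.camera(name): name is "side" or "top"; returns the picture (400x640x3 uint8, blue, green, red); there is no depth.
- manip.camera_info(name): a dict with "intrinsics" (3x3 intrinsics, pixels), "world_to_cam" (4x4, takes a point from world to camera coordinates). Camera axes: x right, y up, looking along -z (the intrinsics and any distortion apply to the point x, -y, -z); pixel columns grow to the right and rows downward; lengths in m; the calibration is good to about 2 mm. A picture is of the moment at which its call begins. camera_info takes no time and is no camera call.
- manip.sign_off(): hands the job in, once; it reports no verdict.
Trained networks look in the newest picture that a camera, given by its name, has taken for a name from the list of things; names that differ only in an ending like _2 or _b are one class to them, and where a whole thing is asked for, a point or a joint stands for the part that bears it (a point fixed in the world has none). Each returns a list of dicts, best first, with "conf" (0 to 1); they miss things now and then, are a little off and sometimes report something else, mostly with a low value. They report only what shows in the picture. A call takes as long as a camera call. They do not tell look-alikes from the thing itself.
- manip.look_for(camera, thing): "centre" ([x, y, z] in m, in world coordinates, good to about 4 mm: the middle of the surface that is visible of it).
The state is a dict: "time": time; "joint_positions": joint angles; "qvel": joint speeds; "joint_efforts": joint torques, N m; "tcp_pos": TCP position; "eef_rot": TCP orientation; "wrist_force": force on the tool from outside, world axes, zero at the start; "ft_torque": the same for the moment, N m; "grip_width": finger opening in m.
Only numpy, scipy, OpenCV 4.12 (cv2) and the standard library are available. Lean on these libraries where they do the work, as an engineer would, in place of code of your own. Each camera call takes 0.05 s, during which the arm holds its last target. There are 200 camera calls.

TASK

A cork block has just been glued to an acrylic back plate and stands between the jaws of the one-hand bar clamp that is bolted to the bench: slide the clamp's far jaw along the bar until only about a finger's width (10 to 20 mm) is left between its soft pad and the cork, and let go of it. Close the rest by pumping the trigger, squeezing it fully to the handle and letting it right out again each time, until the pad sits on the cork and has given way by some 2 to 8 mm, so that the joint is pressed tight but the cork is not crushed, and finish there holding the trigger squeezed in. Never push the jaw on to the cork by hand, do not touch the glued pieces, and leave everything else on the bench where it is.

Things in the scene. Friction and masses are not known exactly. Their poses are not given: they have to be found in the camera images.
- clamp: One-hand ratchet bar clamp lying flat, its head bolted to the bench. Origin on the bench under the bar, in the head. y runs along the steel bar from head to far jaw, x from the handle across the bar to the jaw tips, z up. Bar 15 x 8 mm, centre z 24, saw teeth of 5 mm pitch. Head x -25 to 31, y -42 to 10, top z 46 mm. Fixed jaw on +x of the head, its rubber face at y = 18 mm.
- grip (a point): Fixed on the clamp at its (-50, -18, 25) mm: midway between handle back and trigger front when the trigger is fully squeezed, hence the middle for a gripper closing along the clamp's y from above. Then they are 34 mm thick over all; with the trigger out they reach 18 mm to -y and 31 mm to +y of it. Handle (fixed) x -24 to -119, y -36 to -14, z 10 to 40 mm; 25 mm beside both is free.
- trigger (a joint): Trigger on the +y side of the handle, on an upright hinge at the clamp's (52.5, -7) mm; rad, 0 = out, 0.14 = squeezed to the handle (14 mm at the grip). Needs 3 to 4 N at the grip, up to 13 N more when the clamp presses; a spring returns it. A full squeeze draws the far jaw 5 mm (the first one 1 to 6 mm) towards the head; let right out, it takes the next tooth.
- trigger_blade: The trigger's blade, which the fingers press. Origin on the trigger's hinge pin at bench height; with the trigger squeezed its axes are those of the clamp.
- trigger_front (a point): Point on the front (+y) face of the trigger blade, 50 mm on the handle's side of the bar, 25 mm above the bench; moves with the trigger.
- bar (a joint): Travel of the bar with the far jaw towards the head, m: 0 = jaw farthest out, at most 0.14. It slides by hand with about 7 to 8 N towards the head only and stays where it is left; the ratchet bars the way back.
- far_jaw: Far jaw, grey plastic, fixed on the bar's end, z 8 to 44 mm. An arm 20 mm thick along y reaches to +x and carries the soft pad on its -y side; behind the arm (+y) a ribbed block around the bar, 32 mm wide (x) and 35 mm long, is the place to take it. Origin on the clamp's origin when joint bar is 0; axes as the clamp.
- jaw_grip (a point): Centre of that ribbed block, 26 mm above the bench: pinch it along x (32 mm) from above, or push it towards -y. The arm's back face lies 18 mm to -y of this point, the block's end 17 mm to +y.
- pad: The far jaw's soft rubber bellows pad, 40 mm (x) by 34 mm (z), 18 mm deep; origin at the middle of its face, 25 mm above the bench; axes as the clamp. It gives at 2 N per mm, 12 mm at most, then it is hard.
- pad_face (a point): Middle of the pad's face (towards the cork). Free, it lies 56 mm to -y of point jaw_grip along the clamp's y; as the pad gives, that distance shrinks by as much.
- cork: The glued cork block: 70 mm (x), 50 mm (y, along the bar), 45 mm high, 40 g, loose on the bench in front of the back plate. Origin at the centre of its underside.
- cork_face (a point): Middle of the cork's face that looks at the pad (its own +y face), 22.5 mm above the bench. The pad's distance from it along y is the gap.
- back_plate: The white acrylic back plate, 100 mm (x) by 8 mm (y) by 60 mm high, standing loose on its edge between the fixed jaw and the cork. Origin at the centre of its lower edge.
- glue_bottle: Bystander: white glue bottle, 38 mm across, 98 mm high, origin under its centre.
- marker: Bystander: marker pen lying, 130 mm long, 17 mm thick, origin under its middle.
- caliper: Bystander: plastic caliper lying flat, 225 mm long, origin under the middle of its beam.
- spare_cork: Bystander: spare smaller cork block, 70 by 48 by 32 mm, lying clear of the clamp on the robot's side, origin under its centre.
- phone: Bystander: phone lying flat, 150 by 73 by 8 mm, origin under its centre.
- bottle: Bystander: drinking bottle with a handle, 88 mm across, 220 mm high, origin under its centre.
- tub: Bystander: clear tub, 150 by 110 by 60 mm, origin under its centre.
There are look-alikes about, which are no part of the job. Of the things like the back_plate, leave any that is purple; of the rest the larger one is meant. What is shaped like the cork but red is not meant.

How it is judged:
By the outcome, as a careful person would: the job done as asked, in the order asked, and still so for the second after the job is handed in, while the arm keeps its last pose, push and grip.
It also fails if it takes over 51 s, if anything falls off the work surface, if the arm or the gripper's body presses on something with over 40 N, if the wrist force passes 120 N, or if a joint passes its speed limit or range.

## Working session

There is one attempt and no reset: what is moved stays moved. The work goes in short steps, Python scripts to look and compute and a tool call to move; the robot and the scene stay as the last step left them, time stands still between calls to the robot, and variables do not carry over. Pictures are saved under pics/ and viewed, about 8 in all and at most 12, crops included, and the job is handed in when it is done.

Besides the shell and the picture viewer there is one more tool, called by a JSON object that holds its "method" and its "body", one argument or row to a line. play_rows: Moves the arm, as the interface text tells. Its arguments: {"type":"object","properties":{"plan":{"type":"array","items":{"type":"number"}}},"required":["plan"]}

```bash
ls; mkdir -p pics; python3 - <<'E'
from plant import manip
import cv2
for c in("top","side"):
    cv2.imwrite(f"pics/{c}0.png",manip.camera(c))
    i=manip.camera_info(c);print(c,i)
for c in("top","side"):
    for n in("clamp","trigger_blade","far_jaw","pad","cork","back_plate","jaw_grip","pad_face","cork_face","grip","trigger_front"):
        print(c,n,[([round(float(v),3) for v in d["centre"]],round(float(d["conf"]),2)) for d in manip.look_for(c,n)])
s=manip.get_state();print({k:s[k] for k in("time","tcp_pos","eef_rot","wrist_force","grip_width")})
E
```

```text
pics
top {'intrinsics': array([[371.39814757,   0.        , 316.87473241],
       [  0.        , 371.39814757, 201.57866305],
       [  0.        ,   0.        ,   1.        ]]), 'world_to_cam': array([[ 0.01078004, -0.99993431,  0.00389536, -0.01708224],
       [ 0.99532274,  0.01110416,  0.09596533, -0.58665527],
       [-0.09600228,  0.00284263,  0.99537706, -1.23184282],
       [ 0.        ,  0.        ,  0.        ,  1.        ]])}
side {'intrinsics': array([[398.41277618,   0.        , 324.53876365],
       [  0.        , 398.41277618, 203.46774349],
       [  0.        ,   0.        ,   1.        ]]), 'world_to_cam': array([[-0.95357658, -0.30098863, -0.00987679,  0.57101077],
       [ 0.20400065, -0.66973484,  0.7140301 , -0.15219209],
       [-0.22152978,  0.67886751,  0.70004533, -0.97096266],
       [ 0.        ,  0.        ,  0.        ,  1.        ]])}
top clamp [([0.567, -0.114, 0.041], 0.59)]
top trigger_blade []
top far_jaw [([0.565, 0.051, 0.039], 0.55)]
top pad [([0.601, 0.034, 0.043], 0.6)]
top cork [([0.623, -0.044, 0.045], 0.85), ([0.827, 0.1, 0.048], 0.76)]
top 
[... 700 characters left out ...]
, -0.255, 0.025], 0.82), ([0.619, -0.083, 0.048], 0.76), ([0.374, -0.426, 0.008], 0.73), ([0.422, 0.195, 0.059], 0.52)]
side jaw_grip [([0.619, -0.031, 0.045], 0.72), ([0.732, -0.134, 0.042], 0.16)]
side pad_face [([0.606, 0.031, 0.04], 0.56)]
side cork_face [([0.619, -0.03, 0.045], 0.89), ([0.821, 0.116, 0.043], 0.81), ([0.513, -0.114, 0.032], 0.7)]
side grip [([0.552, -0.105, 0.038], 0.84)]
side trigger_front [([0.511, -0.115, 0.027], 0.69)]
{'time': 1.2, 'tcp_pos': array([0.25473718, 0.59798153, 0.23130414]), 'eef_rot': array([ 2.00021959e-01,  9.79791414e-01, -5.06422929e-06, -2.94246747e-05]), 'wrist_force': array([0.48874179, 1.00790037, 0.28036361]), 'grip_width': 0.08516206920880229}
```

View pics/top0.png

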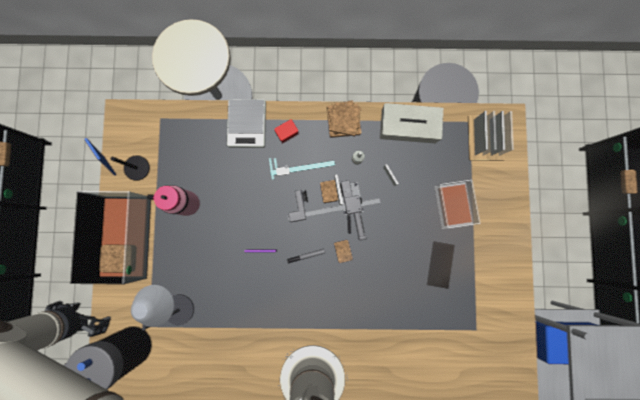

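View pics/side0.png

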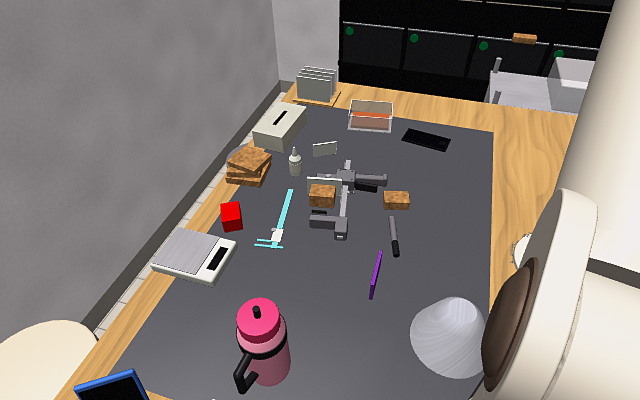

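The top view shows the clamp at about (350,200), with its far jaw at (297,208) and the handle pointing down to (360,235). The cork to be glued is at (330,190), between the jaws, with the white plate behind it at (340,190). The look-alikes are the red block (287,130), spare cork (343,250), purple plate (260,250) and small white plate (391,174). The cork and plate inside the clamp fit the description, and I'll confirm that in an enlarged crop.

```bash
python3 - <<'E'
import cv2,numpy as np
t=cv2.imread("pics/top0.png")[165:250,270:400];s=cv2.imread("pics/side0.png")[145:250,290:420]
a=cv2.resize(t,None,fx=6,fy=6,interpolation=cv2.INTER_CUBIC);b=cv2.resize(s,None,fx=5,fy=5,interpolation=cv2.INTER_CUBIC)
cv2.imwrite("pics/ct.png",a);cv2.imwrite("pics/cs.png",b)
E
```

```text
(no output)
```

View pics/ct.png

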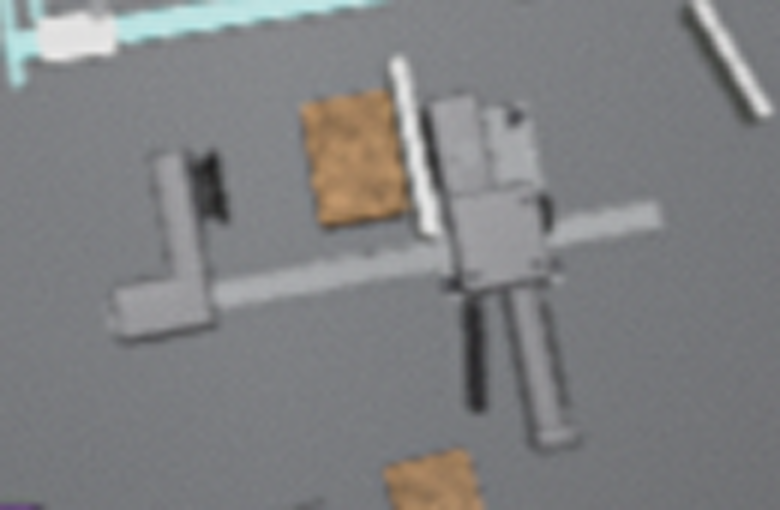

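View pics/cs.png

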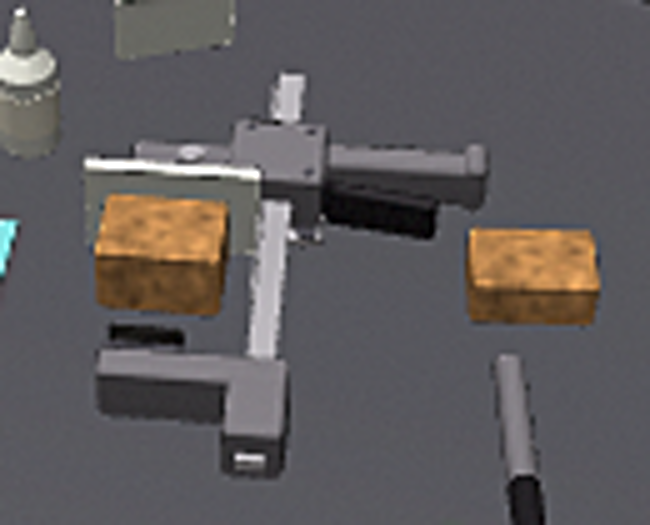

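The crops confirm it. The natural cork stands between the jaws, crop (355,160), with the larger white plate against the fixed jaw side (415,150). The far jaw block is at crop (163,310), the trigger is the black blade (475,350) and the handle is at (540,370). Next I'll turn these pixel picks into positions.

```bash
cat > h.py <<'E'
import numpy as np
from plant import manip
def ray(cam,u,v,z):
    i=manip.camera_info(cam);K=i["intrinsics"];T=i["world_to_cam"];R=T[:3,:3];t=T[:3,3]
    d=np.linalg.inv(K)@[u,v,1];d=R.T@np.array([d[0],-d[1],-d[2]]);o=-R.T@t
    return (o+d*(z-o[2])/d[2])[:2]
def top(u,v,z):return ray("top",270+(u+.5)/6-.5,165+(v+.5)/6-.5,z)
def side(u,v,z):return ray("side",290+(u+.5)/5-.5,145+(v+.5)/5-.5,z)
def proj(cam,p):
    i=manip.camera_info(cam);c=i["world_to_cam"]@np.r_[p,1];k=i["intrinsics"]@[c[0],-c[1],-c[2]];return k[:2]/k[2]
E
python3 - <<'E'
from h import *
def sh(n,f,z,*ps):
    P=np.array([f(*p,z) for p in ps]);print(n,(P*1000).round(0).tolist(),"mean",(P.mean(0)*1000).round(1));return P
b=sh("bar",top,.028,(215,295),(660,215));d=b[0]-b[1];print("yaw from bar",np.degrees(np.arctan2(-d[0],d[1])))
sh("armfront",top,.044,(183,152),(200,275))
sh("armback",top,.044,(155,157),(175,285))
sh("blockT",top,.044,(113,293),(120,340),(213,322),(205,280))
sh("corkT",top,.045,(302,106),(390,92),(408,210),(322,227))
sh("padface",top,.042,(215,150),(227,218))
sh("headT",top,.046,(540,188),(552,280),(465,290),(450,200))
sh("handend",top,.040,(540,445),(578,438))
b=sh("barS",side,.028,(292,75),(263,358));d=b[1]-b[0];print("yaw",np.degrees(np.arctan2(-d[0],d[1])))
sh("blockS",side,.044,(228,362),(288,365),(285,432),(222,432))
sh("armS",side,.044,(102,348),(97,378),(228,383))
sh("corkS",side,.045,(105,197),(228,203),(225,258),(97,252))
sh("headS",side,.046,(237,122),(327,125),(323,195),(235,190))
sh("handendS",side,.040,(483,147),(485,170))
E
```

```text
bar [[545.0, 28.0], [593.0, -224.0]] mean [569.1 -98. ]
yaw from bar 10.844030814373903
armfront [[624.0, 46.0], [555.0, 36.0]] mean [589.6  41. ]
armback [[621.0, 62.0], [549.0, 50.0]] mean [585.2  55.7]
blockT [[545.0, 84.0], [518.0, 80.0], [529.0, 28.0], [552.0, 33.0]] mean [536.1  56.2]
corkT [[651.0, -20.0], [659.0, -69.0], [593.0, -80.0], [583.0, -32.0]] mean [621.3 -50.4]
padface [[626.0, 28.0], [587.0, 21.0]] mean [606.5  24.8]
headT [[606.0, -154.0], [554.0, -160.0], [548.0, -112.0], [598.0, -103.0]] mean [ 576.7 -132.2]
handend [[463.0, -154.0], [467.0, -175.0]] mean [ 464.9 -164.7]
barS [[592.0, -220.0], [543.0, 19.0]] mean [ 567.6 -100.5]
yaw 11.479662569464702
blockS [[556.0, 42.0], [526.0, 35.0], [515.0, 80.0], [545.0, 89.0]] mean [535.6  61.2]
armS [[622.0, 51.0], [618.0, 72.0], [552.0, 56.0]] mean [597.2  59.8]
corkS [[659.0, -61.0], [591.0, -76.0], [580.0, -32.0], [648.0, -17.0]] mean [619.4 -46.4]
headS [[606.0, -145.0], [554.0, -158.0], [541.0, -97.0], [590.0, -87.0]] mean [ 572.8 -121.6]
handendS [[464.0, -172.0], [459.0, -152.0]] mean [ 461.4 -161.7]
```

```bash
cat > fit.py <<'E'
from h import *
from scipy.optimize import least_squares
# (f,u,v, x, y, isjaw, z)
N=None
D=[(top,540,188,31,-42,0,46),(top,552,280,-25,-42,0,46),(top,465,290,-25,10,0,46),(top,450,200,31,10,0,46),
(side,237,122,31,-42,0,46),(side,327,125,-25,-42,0,46),(side,323,195,-25,10,0,46),(side,235,190,31,10,0,46),
(top,540,445,-119,-14,0,40),(top,578,438,-119,-36,0,40),(side,483,147,-119,-36,0,40),(side,485,170,-119,-14,0,40),
(top,215,295,0,N,0,28),(top,660,215,0,N,0,28),(side,292,75,0,N,0,28),(side,263,358,0,N,0,28),
(top,183,152,N,-38,1,44),(top,155,157,N,-18,1,44),(top,200,275,N,-38,1,44),(top,113,293,16,17,1,44),(top,120,340,-16,17,1,44),(top,213,322,-16,-38,1,44),
(side,102,348,N,-38,1,44),(side,97,378,N,-18,1,44),(side,288,365,-16,-38,1,44),(side,285,432,-16,17,1,44),(side,222,432,16,17,1,44),
(top,215,150,N,-56,1,42),(top,227,218,N,-56,1,42)]
W=[(f(u,v,z/1e3)*1e3,x,y,j) for f,u,v,x,y,j,z in D]
def loc(p,w): c,s=np.cos(p[2]),np.sin(p[2]);d=w-p[:2];return np.array([c*d[0]+s*d[1],-s*d[0]+c*d[1]])
def res(p,full=False):
    r=[];
    for w,x,y,j in W:
        l=loc(p,w)
        a=l[0]-x if x is not None else np.nan; b=l[1]-y-(p[3] if j else 0) if y is not None else np.nan
        r.append((a,b))
    r=np.array(r); return r if full else r[~np.isnan(r)]
if __name__=="__main__":
    s=least_squares(res,[565,-115,.18,170],loss="soft_l1",f_scale=3);p=s.x
    print(p,np.degrees(p[2]));
    for d,r in zip(D,res(p,1)):print(d[0].__name__,d[1:3],r.round(1))
    for q in [(651,-20),(659,-69),(593,-80),(583,-32),(659,-61),(591,-76),(580,-32),(648,-17)]:print("cork",loc(p,np.array(q)).round(1))
E
python3 fit.py
```

```text
[ 5.71322564e+02 -1.14199454e+02  2.00419375e-01  1.85940185e+02] 11.483184335301768
top (540, 188) [-5.1 -3.4]
top (552, 280) [-0.8  0.3]
top (465, 290) [ 2.8 -3. ]
top (450, 200) [-2.2 -4.7]
side (237, 122) [-3.5  5. ]
side (327, 125) [-0.2  2.8]
side (323, 195) [-1.1 12.8]
side (235, 190) [-7.3 13.2]
top (540, 445) [ 4.8 -3.6]
top (578, 438) [ 4.6 -3.1]
side (483, 147) [2.3 1.1]
side (485, 170) [ 1.3 -0.4]
top (215, 295) [2.5 nan]
top (660, 215) [-0.4  nan]
side (292, 75) [-0.9  nan]
side (263, 358) [-0.9  nan]
top (183, 152) [ nan -1.2]
top (155, 157) [ nan -5.3]
top (200, 275) [nan 2.2]
top (113, 293) [-2.8 -3.4]
top (120, 340) [ 2.7 -2.5]
top (213, 322) [ 2.8 -0. ]
side (102, 348) [nan  4.]
side (97, 378) [nan 5.6]
side (288, 365) [1.  6.9]
side (285, 432) [-0.5 -1.7]
side (222, 432) [-1.   1.4]
top (215, 150) [nan -1.]
top (227, 218) [ nan -0.5]
cork [96.8 76.5]
cork [94.9 26.8]
cork [28.1 29.2]
cork [27.8 78.2]
cork [96.5 34.7]
cork [26.9 33.5]
cork [24.9 78.8]
cork [94.5 80. ]
```

```bash
python3 - <<'E'
from h import *
from scipy.spatial.transform import Rotation as R
print("cone side base",ray("side",450,360,0),"apex z.1/.2",ray("side",458,300,.1),ray("side",458,300,.2))
print("cone top base",ray("top",155,303,0),"z.2",ray("top",155,303,.2), "shadow",ray("top",180,308,0))
print("tcp in top",proj("top",[.255,.598,.231]),"side",proj("side",[.255,.598,.231]))
s=manip.get_state();print(R.from_quat(s["eef_rot"]).as_matrix().round(4))
E
```

```text
cone side base [0.23218677 0.31700848] apex z.1/.2 [0.24377593 0.24013001] [0.26058747 0.3105832 ]
cone top base [0.23961047 0.5318043 ] z.2 [0.2748889  0.44777095] shadow [0.22396906 0.44679981]
tcp in top [ 95.27564473 311.77747711] side [450.68474574 494.38996735]
[[-9.20e-01  3.92e-01 -1.00e-04]
 [ 3.92e-01  9.20e-01  0.00e+00]
 [ 1.00e-04 -0.00e+00 -1.00e+00]]
```

A cone-shaped object near the arm's path may be hanging above the bench. I'll look at it closely before moving.

```bash
python3 - <<'E'
import cv2,numpy as np
t=cv2.imread("pics/top0.png")[270:400,0:220];s=cv2.imread("pics/side0.png")[270:400,390:610]
cv2.imwrite("pics/cone.png",np.vstack([cv2.resize(t,None,fx=2.3,fy=2.3),cv2.resize(s,None,fx=2.3,fy=2.3)]))
E
```

```text
(no output)
```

View pics/cone.png

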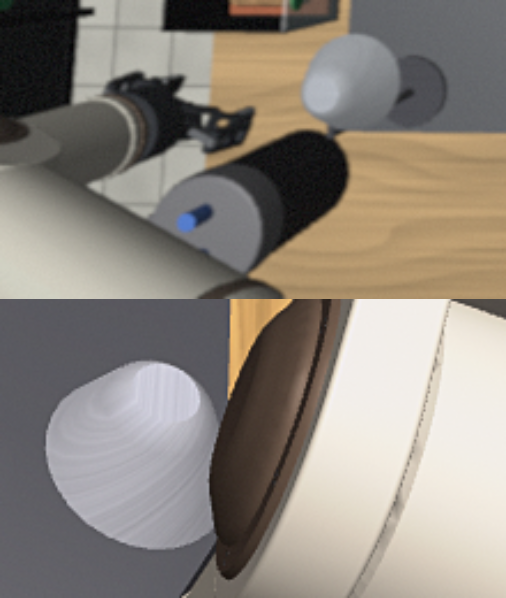

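```bash
python3 - <<'E'
from h import *
from scipy.optimize import least_squares
for n,a,b in[("apex",(140,310),(463,310)),("rim",(158,305),(448,345))]:
    s=least_squares(lambda p:np.r_[proj("top",p)-a,proj("side",p)-b],[.28,.4,.3]);print(n,s.x.round(3),s.fun.round(1))
for n in("bottle","spare_cork","marker"):print(n,[(d["centre"],d["conf"]) for d in manip.look_for("top",n)][:2])
E
```

```text
apex [0.278 0.424 0.342] [ 0.   1.8 -0.9 -0.1]
rim [0.276 0.421 0.243] [ 0.   0.3 -0.2 -0. ]
bottle [([0.5708, 0.413, 0.1635], 0.69)]
spare_cork [([0.5611, 0.036, 0.0394], 0.71), ([0.4199, -0.0941, 0.0322], 0.61)]
marker [([0.4005, 0.0281, 0.0135], 0.5)]
```

{"method": "play_rows", "body": {
  "plan": [0,0,0,0,0,-0.17,1,0,0,0,0,0,-0.17,1,0,0,0,0,0,-0.17,1,0,0,0,0,0,-0.17,1,0,0,0,0,0,-0.17,1,0,0,-0.595,-0.23,0.098,-0.17,1,0,0,-0.595,-0.23,0.098,-0.17,1,0,0,-0.595,-0.23,0.098,-0.17,1,0,0,-0.595,-0.23,0.098,-0.17,1,0,0,-0.595,-0.23,0.098,-0.17,1,0,0,-0.595,-0.23,0.098,-0.17,1,0,0,-0.595,-0.23,0.098,-0.17,1]
}}

```text
time: 2.35
tcp_pos: [0.5161, 0.5931, 0.3961]
eef_rot: [-0.09, 0.996, -0.003, 0.001]
wrist_force: [1.8, -1.4, -2.5]
grip_width: -0.0001
```

{"method": "play_rows", "body": {
  "plan": [0,0,0,0.073,-0.475,0,1,0,0,0,0.073,-0.475,0,1,0,0,0,0.073,-0.475,0,1,0,0,0,0.073,-0.475,0,1,0,0,0,0.073,-0.475,0,1,0,0,0,0.073,-0.475,0,1,0,0,0,0.073,-0.475,0,1,0,0,0,0.073,-0.475,0.2,1,0,0,0,0.073,-0.475,0.2,1,0,0,0,0.073,-0.475,0.2,1,0,0,0,0.073,-0.475,0.2,1,0,0,0,0.073,-0.475,0.2,1]
}}

```text
time: 3.35
tcp_pos: [0.5216, 0.1621, 0.2488]
eef_rot: [-0.096, 0.995, -0.0, 0.001]
wrist_force: [1.2, 0.5, -1.0]
grip_width: 0.0001
```

{"method": "play_rows", "body": {
  "plan": [0,0,0,0,0,0,1,0,0,0,0,0,0,1,0,0,0,0,0,0,1]
}}

```text
time: 3.6
tcp_pos: [0.5221, 0.1644, 0.2503]
eef_rot: [-0.096, 0.995, 0.0, 0.0]
wrist_force: [0.6, 0.4, -0.1]
grip_width: 0.0001
```

```bash
python3 - <<'E'
from plant import manip
from scipy.spatial.transform import Rotation as R
s=manip.get_state();print(s["time"],s["tcp_pos"],R.from_quat(s["eef_rot"]).as_matrix().round(4),s["wrist_force"])
E
```

```text
3.6 [0.52214744 0.16439037 0.25026927] [[-9.816e-01 -1.908e-01  5.000e-04]
 [-1.908e-01  9.816e-01  1.000e-03]
 [-7.000e-04  9.000e-04 -1.000e+00]] [ 0.56394647  0.42412205 -0.11325434]
```

{"method": "play_rows", "body": {
  "plan": [0,0,0,0.007,-0.02,0.115,1,0,0,0,0.007,-0.02,0.23,1,0,0,0,0.007,-0.02,0.23,1,0,0,0,0.007,-0.02,0.23,1,0,0,0,0.007,-0.02,0.23,1,0,0,0,0.007,-0.02,0.23,1,0,0,0,0.007,-0.05,0.23,1,0,0,0,0.007,-0.053,0.23,1,0,0,0,0.007,-0.053,0.23,1]
}}

```text
time: 4.35
tcp_pos: [0.5271, 0.11, 0.0204]
eef_rot: [-0.095, 0.995, -0.0, 0.001]
wrist_force: [-0.2, 0.4, -0.6]
grip_width: 0.0002
```

```bash
python3 - <<'E'
from plant import manip
import cv2,numpy as np
t=manip.camera("top")[165:250,270:400];s=manip.camera("side")[145:250,290:420]
cv2.imwrite("pics/two.png",np.vstack([cv2.resize(t,(520,340),interpolation=2),cv2.resize(s,(322,260),interpolation=2)[:, :] if 0 else cv2.copyMakeBorder(cv2.resize(s,(322,260),interpolation=2),0,0,0,198,0)]))
E
```

```text
(no output)
```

View pics/two.png

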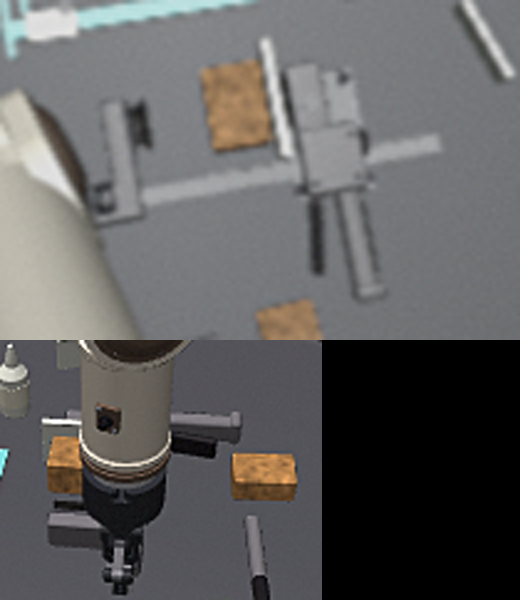

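The fingers are behind the block and lined up with it. Side-view crop: fingertips (120,590), block about (127,545). I'll creep forward to contact.

{"method": "play_rows", "body": {
  "plan": [0,0,0,0.003,-0.004,0,1,0,0,0,0.003,-0.008,0,1,0,0,0,0.003,-0.012,0,1,0,0,0,0.003,-0.012,0,1]
}}

```text
time: 4.78
tcp_pos: [0.5249, 0.0985, 0.0204]
eef_rot: [-0.096, 0.995, 0.001, 0.001]
wrist_force: [-0.3, 1.3, 1.3]
grip_width: -0.0
```

{"method": "play_rows", "body": {
  "plan": [0,0,0,0,-0.003,0,1,0,0,0,0,-0.003,0,1]
}}

```text
time: 4.95
tcp_pos: [0.5251, 0.0976, 0.0203]
eef_rot: [-0.097, 0.995, 0.001, 0.0]
wrist_force: [-2.0, 5.4, 3.5]
grip_width: 0.0002
```

{"method": "play_rows", "body": {
  "plan": [0,0,0,0,-0.003,0,1,0,0,0,0,-0.003,0,1]
}}

```text
time: 5.12
tcp_pos: [0.5254, 0.0958, 0.0203]
eef_rot: [-0.097, 0.995, 0.002, 0.0]
wrist_force: [-2.2, 6.9, 2.7]
grip_width: -0.0002
```

{"method": "play_rows", "body": {
  "plan": [0,0,0,0,-0.003,0,1,0,0,0,0,-0.003,0,1]
}}

```text
time: 5.28
tcp_pos: [0.526, 0.0929, 0.0203]
eef_rot: [-0.097, 0.995, 0.002, 0.0]
wrist_force: [-3.8, 8.5, 3.3]
grip_width: -0.0002
```

{"method": "play_rows", "body": {
  "plan": [0,0,0,0,-0.004,0,1,0,0,0,0,-0.008,0,1,0,0,0,0,-0.012,0,1,0,0,0,0,-0.016,0,1,0,0,0,0,-0.02,0,1,0,0,0,0,-0.024,0,1,0,0,0,0,-0.027,0,1,0,0,0,0,-0.027,0,1,0,0,0,0,-0.027,0,1]
}}

```text
time: 6.03
tcp_pos: [0.5312, 0.0667, 0.0203]
eef_rot: [-0.097, 0.995, 0.002, 0.0]
wrist_force: [-2.7, 9.0, 3.6]
grip_width: 0.0001
```

```bash
python3 - <<'E'
from plant import manip
import cv2,numpy as np
s=manip.get_state();d=s["tcp_pos"][:2]*1e3-[571.3,-114.2];a=.2004
print("clamp xy",np.cos(a)*d[0]+np.sin(a)*d[1],-np.sin(a)*d[0]+np.cos(a)*d[1],s["wrist_force"])
for c in("top","side"):
    im=manip.camera(c);cv2.imwrite(f"pics/{c}1.png",im)
    for n in("pad_face","cork_face","pad","cork"):print(c,n,[(d["centre"],d["conf"]) for d in manip.look_for(c,n)][:2])
t=cv2.imread("pics/top1.png")[165:230,270:370];cv2.imwrite("pics/t1c.png",cv2.resize(t,None,fx=8,fy=8,interpolation=2))
E
```

```text
clamp xy -3.312828772257859 185.2617898870165 [-2.6837444   8.9834949   3.62085311]
top pad_face [([0.609, -0.0024, 0.0383], 0.57)]
top cork_face [([0.8224, 0.1006, 0.0449], 0.87), ([0.6186, -0.0439, 0.0455], 0.82)]
top pad [([0.7344, -0.1461, 0.0641], 0.72), ([0.6063, 0.0017, 0.0418], 0.4)]
top cork [([0.8233, 0.0982, 0.0449], 0.82), ([0.6225, -0.0441, 0.0426], 0.57)]
side pad_face [([0.6155, -0.002, 0.0396], 0.53)]
side cork_face [([0.6261, -0.0301, 0.0452], 0.72), ([0.8227, 0.1171, 0.0457], 0.67)]
side pad [([0.6091, 0.0026, 0.0448], 0.38)]
side cork [([0.6344, -0.0264, 0.0438], 0.59)]
```

View pics/t1c.png

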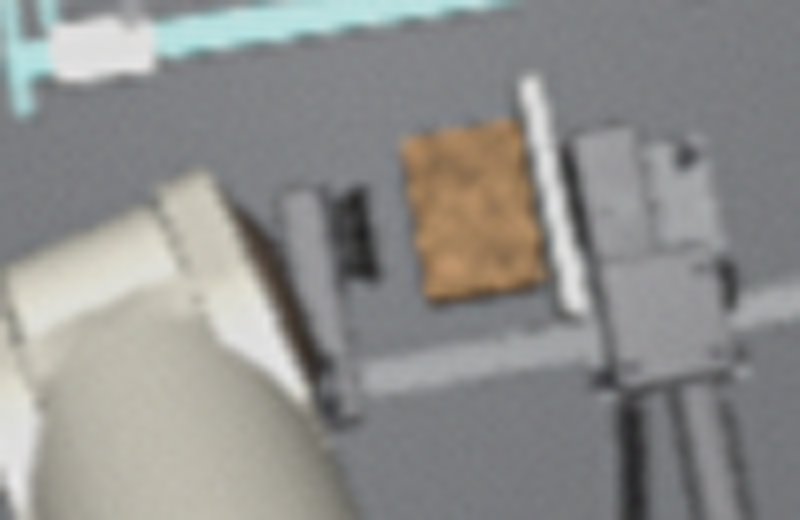

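The crop shows the pad face at about (375,230) and the cork edge at (415,230), so 16–17 mm of gap. The pushed distance says about 20 mm. Another 4 mm will centre it, then I'll back off.

{"method": "play_rows", "body": {
  "plan": [0,0,0,0,-0.002,0,1,0,0,0,0,-0.004,0,1,0,0,0,0,-0.004,0,1,0,0,0,0,-0.004,0,1]
}}

```text
time: 6.87
tcp_pos: [0.5319, 0.0626, 0.0203]
eef_rot: [-0.097, 0.995, 0.002, 0.0]
wrist_force: [-2.8, 9.3, 3.7]
grip_width: 0.0002
```

{"method": "play_rows", "body": {
  "plan": [0,0,0,0,0.03,0,1,0,0,0,0,0.04,0,1,0,0,0,0,0.04,0,1,0,0,0,0,0.04,-0.13,-1,0,0,0,0,0.04,-0.13,-1,0,0,0,0,0.04,-0.13,-1,0,0,0,0,0.04,-0.13,-1,0,0,0,0,0.04,-0.13,-1]
}}

```text
time: 7.53
tcp_pos: [0.5276, 0.0969, 0.1533]
eef_rot: [-0.095, 0.995, -0.0, 0.003]
wrist_force: [-0.2, -0.5, 0.0]
grip_width: 0.0606
```

{"method": "play_rows", "body": {
  "plan": [0,0,0,0.047,-0.234,0,-1,0,0,0,0.047,-0.234,0,-1,0,0,0,0.047,-0.234,0,-1,0,0,0,0.047,-0.234,0,-1,0,0,0,0.047,-0.234,0,-1,0,0,0,0.047,-0.234,0,-1,0,0,0,0.047,-0.234,0,-1,0,0,0,0.047,-0.234,0,-1]
}}

```text
time: 8.2
tcp_pos: [0.5211, -0.1443, 0.1479]
eef_rot: [-0.093, 0.996, 0.0, -0.002]
wrist_force: [0.7, 0.7, -0.3]
grip_width: 0.0853
```

```bash
python3 - <<'E'
from plant import manip
import cv2,numpy as np
s=manip.get_state();print(s["tcp_pos"],s["wrist_force"])
for c in("top","side"):
    im=manip.camera(c);cv2.imwrite(f"pics/{c}2.png",im)
a=cv2.imread("pics/top2.png")[160:250,270:400];b=cv2.imread("pics/side2.png")[140:240,290:420]
cv2.imwrite("pics/v2.png",np.hstack([cv2.resize(a,None,fx=3,fy=3,interpolation=2)[:270],cv2.resize(b,None,fx=3,fy=3,interpolation=2)[:270]]))
E
```

```text
[ 0.52114383 -0.14428275  0.14790016] [ 0.69304613  0.74268781 -0.28101451]
```

View pics/v2.png

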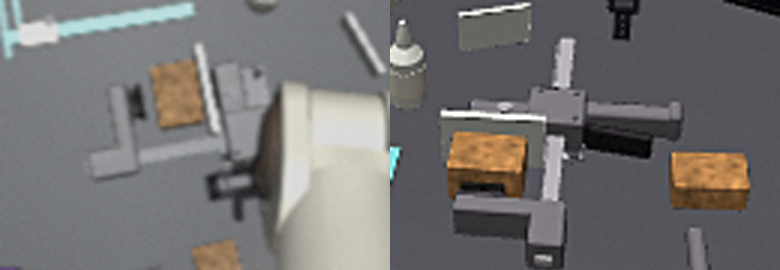

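The gap looks like 12 mm or so in the top crop. I'll check it with intensity profiles along the clamp axis.

```bash
python3 - <<'E'
from h import *
import cv2
p=(571.3,-114.2);a=.2004
for f,o in(("top0",0),("top1",0),("top2",0)):
    im=cv2.imread(f"pics/{f}.png").astype(np.float32);prof=[]
    for y in range(66,142,2):
        v=[]
        for x in range(48,70,3):
            w=[p[0]+np.cos(a)*x-np.sin(a)*y,p[1]+np.sin(a)*x+np.cos(a)*y]
            u=proj("top",[w[0]/1e3,w[1]/1e3,.043]).astype(np.float32)
            v.append(cv2.remap(im,u[:1].reshape(1,1),u[1:].reshape(1,1),cv2.INTER_LINEAR)[0,0])
        m=np.mean(v,0);prof.append((y,int(m.mean()),int(m[2]-m[0])))
    print(f,*prof)
E
```

```text
top0 (66, 134, 73) (68, 132, 73) (70, 131, 71) (72, 129, 70) (74, 125, 66) (76, 120, 54) (78, 117, 34) (80, 118, 13) (82, 124, 0) (84, 129, -5) (86, 131, -6) (88, 132, -5) (90, 132, -5) (92, 132, -4) (94, 132, -5) (96, 132, -5) (98, 132, -4) (100, 132, -4) (102, 132, -4) (104, 132, -5) (106, 132, -5) (108, 132, -5) (110, 132, -5) (112, 132, -4) (114, 133, -4) (116, 132, -5) (118, 132, -4) (120, 133, -4) (122, 132, -4) (124, 126, -4) (126, 114, -3) (128, 92, -2) (130, 66, -1) (132, 50, 0) (134, 47, 0) (136, 53, 0) (138, 60, 0) (140, 63, 0)
top1 (66, 132, 72) (68, 130, 71) (70, 128, 71) (72, 126, 70) (74, 122, 65) (76, 118, 54) (78, 115, 34) (80, 115, 13) (82, 121, 0) (84, 127, -5) (86, 131, -6) (88, 131, -5) (90, 130, -5) (92, 126, -4) (94, 113, -3) (96, 92, -3) (98, 66, -1) (100, 49, 0) (102, 47, 0) (104, 54, 0) (106, 62, 0) (108, 66, -1) (110, 71, -1) (112, 83, -2) (114, 101, -3) (116, 122, -3) (118, 139, -3) (120, 149, -3) (122, 152, -2) (124, 152, -2) (126, 151, -3) (128, 146, -3) (130, 135, -2) (132, 118, -2) (134, 98, 0) (136, 82, 2) (138, 72, 7) (140, 67, 12)
top2 (66, 130, 71) (68, 128, 70) (70, 126, 70) (72, 125, 69) (74, 121, 65) (76, 116, 53) (78, 114, 34) (80, 114, 12) (82, 120, 0) (84, 126, -5) (86, 127, -6) (88, 121, -5) (90, 107, -4) (92, 86, -2) (94, 61, -1) (96, 45, -1) (98, 42, 0) (100, 47, 0) (102, 53, 0) (104, 58, -1) (106, 66, -2) (108, 80, -3) (110, 101, -3) (112, 122, -3) (114, 138, -3) (116, 147, -3) (118, 150, -3) (120, 151, -2) (122, 148, -2) (124, 142, -3) (126, 133, -3) (128, 122, -3) (130, 116, -4) (132, 118, -4) (134, 123, -4) (136, 127, -4) (138, 127, -4) (140, 127, -4)
```

The gap is about 13.7 mm, with the cork edge at y=78 and the pad at 91.7, so it is in range. Now I'll descend on the grip.

{"method": "play_rows", "body": {
  "plan": [0,0,0,-0.005,0.001,0.05,-1,0,0,0,-0.005,0.001,0.1,-1,0,0,0,-0.005,0.001,0.1,-1,0,0,0,-0.005,0.001,0.1,-1,0,0,0,-0.005,0.001,0.12,-1,0,0,0,-0.005,0.001,0.138,-1,0,0,0,-0.005,0.001,0.138,-1,0,0,0,-0.005,0.001,0.138,-1]
}}

```text
time: 8.97
tcp_pos: [0.5279, -0.1375, 0.0122]
eef_rot: [-0.097, 0.995, 0.0, -0.0]
wrist_force: [0.1, -0.4, 0.4]
grip_width: 0.0855
```

{"method": "play_rows", "body": {
  "plan": [0,0,0,0,0,0,1,0,0,0,0,0,0,1,0,0,0,0,0,0,1,0,0,0,0,0,0,1,0,0,0,0,0,0,1,0,0,0,0,0,0,1]
}}

```text
time: 9.47
tcp_pos: [0.5296, -0.1421, 0.0141]
eef_rot: [-0.096, 0.995, -0.002, 0.002]
wrist_force: [-1.7, -5.1, 11.3]
grip_width: 0.0305
```

{"method": "play_rows", "body": {
  "plan": [0,0,0,0,0,0,1,0,0,0,0,0,0,1,0,0,0,0,0,0,1]
}}

```text
time: 9.72
tcp_pos: [0.5295, -0.1421, 0.0141]
eef_rot: [-0.096, 0.995, -0.002, 0.002]
wrist_force: [-1.6, -5.5, 10.8]
grip_width: 0.0306
```

```bash
cat > gap.py <<'E'
from h import *
import cv2,sys
p=(571.3,-114.2);a=.2004
def edges(im):
    im=im.astype(np.float32);Y=np.arange(60,142,.5);m=[]
    for y in Y:
        U=np.array([proj("top",[(p[0]+np.cos(a)*x-np.sin(a)*y)/1e3,(p[1]+np.sin(a)*x+np.cos(a)*y)/1e3,.043]) for x in range(48,70,3)],np.float32)
        m.append(cv2.remap(im,U[:,:1].copy(),U[:,1:].copy(),cv2.INTER_LINEAR).reshape(-1,3).mean(0))
    m=np.array(m);c=m[:,2]-m[:,0];g=m.mean(1)
    ck=Y[np.argmax(c<34)]; k=np.argmin(g)            # darkest = pad rim
    # back edge of arm: last fall from bright arm to bench unaffected; arm front: rise through 100 after pad
    arm=Y[k+np.argmax(g[k:]>105)]
    face=Y[:k][g[:k]>88][-1] if (g[:k]>88).any() else None
    return dict(cork=ck,padface=face,armfront=arm)
if __name__=="__main__":
    im=manip.camera("top");cv2.imwrite(f"pics/{sys.argv[1]}.png",im)
    for f in("top0","top2",sys.argv[1]):print(f,edges(cv2.imread(f"pics/{f}.png")))
    s=manip.get_state();print(s["time"],s["tcp_pos"],s["wrist_force"],s["grip_width"])
E
python3 gap.py top3; python3 - <<'E'
import cv2,numpy as np
from plant import manip
b=manip.camera("side")[120:250,280:430]
a=cv2.imread("pics/top3.png")[160:250,270:400]
cv2.imwrite("pics/v3.png",np.hstack([cv2.resize(a,(390,400),interpolation=2) if 0 else cv2.copyMakeBorder(cv2.resize(a,None,fx=2,fy=2),0,270,0,0,0),cv2.resize(b,(519,450),interpolation=2)]))
E
```

```text
top0 {'cork': np.float64(78.5), 'padface': np.float64(128.0), 'armfront': np.float64(133.5)}
top2 {'cork': np.float64(78.5), 'padface': np.float64(91.5), 'armfront': np.float64(110.5)}Traceback (most recent call last):
  File "gap.py", line 17, in <module>
    for f in("top0","top2",sys.argv[1]):print(f,edges(cv2.imread(f"pics/{f}.png")))
                                                ~~~~~^^^^^^^^^^^^^^^^^^^^^^^^^^^^^
  File "gap.py", line 7, in edges
    U=np.array([proj("top",[(p[0]+np.cos(a)*x-np.sin(a)*y)/1e3,(p[1]+np.sin(a)*x+np.cos(a)*y)/1e3,.043]) for x in range(48,70,3)],np.float32)
                ~~~~^^^^^^^^^^^^^^^^^^^^^^^^^^^^^^^^^^^^^^^^^^^^^^^^^^^^^^^^^^^^^^^^^^^^^^^^^^^^^^^^^^^^
  File "h.py", line 10, in proj
    i=manip.camera_info(cam);c=i["world_to_cam"]@np.r_[p,1];k=i["intrinsics"]@[c[0],-c[1],-c[2]];return k[:2]/k[2]
ValueError: time passes only in moves, steps and waits
```

View pics/v3.png

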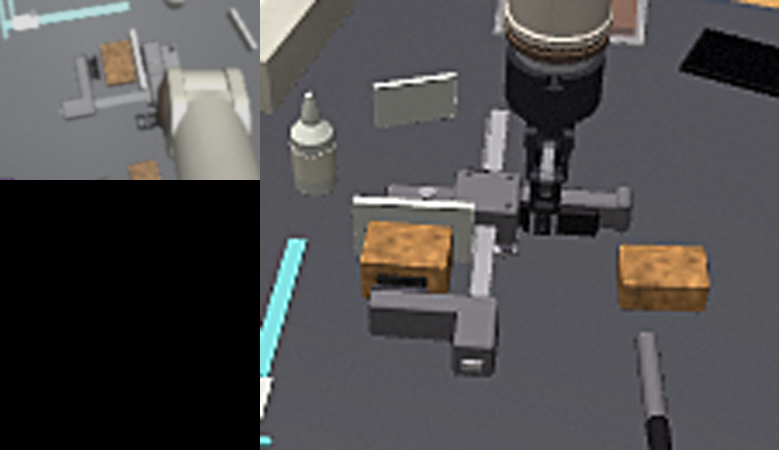

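The gripper straddles handle and trigger properly, side crop (548,215). Next I'll cache the calibration and read the jaw travel.

```bash
sed -i 's/^def ray/import functools\n@functools.lru_cache\ndef info(c):return manip.camera_info(c)\ndef ray/; s/i=manip.camera_info(cam)/i=info(cam)/' h.py; sed -i 's/for f in("top0",/for f in(/' gap.py; python3 gap.py top3
```

```text
top2 {'cork': np.float64(78.5), 'padface': np.float64(91.5), 'armfront': np.float64(110.5)}
top3 {'cork': np.float64(78.5), 'padface': np.float64(87.0), 'armfront': np.float64(106.0)}
9.8667 [ 0.52957213 -0.14207542  0.01412882] [-1.64283436 -4.80192476  9.64715249] 0.030495076530939268
```

{"method": "play_rows", "body": {
  "plan": [0,0,0,0,0,0,-1,0,0,0,0,0,0,-1,0,0,0,0,-0.004,0,-1,0,0,0,0,-0.004,0,-1,0,0,0,0,-0.004,0,-1,0,0,0,0,-0.004,0,-1,0,0,0,0,-0.004,0,-1,0,0,0,0,-0.004,0,-1,0,0,0,0,-0.004,0,-1]
}}

```text
time: 10.62
tcp_pos: [0.5286, -0.1427, 0.0118]
eef_rot: [-0.096, 0.995, 0.0, -0.0]
wrist_force: [0.4, 0.7, -0.6]
grip_width: 0.0854
```

{"method": "play_rows", "body": {
  "plan": [0,0,0,0,0,0,1,0,0,0,0,0,0,1,0,0,0,0,0,0,1,0,0,0,0,0,0,1,0,0,0,0,0,0,1,0,0,0,0,0,0,1,0,0,0,0,0,0,1,0,0,0,0,0,0,1,0,0,0,0,0,0,1]
}}

```text
time: 11.37
tcp_pos: [0.5288, -0.1422, 0.0125]
eef_rot: [-0.097, 0.995, 0.0, 0.0]
wrist_force: [-1.5, 1.9, 7.8]
grip_width: 0.0301
```

```bash
python3 gap.py top4
```

```text
top2 {'cork': np.float64(78.5), 'padface': np.float64(91.5), 'armfront': np.float64(110.5)}
top4 {'cork': np.float64(78.5), 'padface': np.float64(81.0), 'armfront': np.float64(101.0)}
11.4167 [ 0.52882684 -0.1422075   0.0125456 ] [-2.88267915  1.77318303  7.19114113] 0.030451953158938144
```

{"method": "play_rows", "body": {
  "plan": [0,0,0,0,0,0,-1,0,0,0,0,0,0,-1,0,0,0,0,0,0,-1,0,0,0,0,0,0,-1,0,0,0,0,0,0,-1,0,0,0,0,0,0,-1,0,0,0,0,0,0,-1,0,0,0,0,0,0,-1,0,0,0,0,0,0,-1]
}}

```text
time: 12.17
tcp_pos: [0.5287, -0.1429, 0.0119]
eef_rot: [-0.096, 0.995, -0.0, 0.0]
wrist_force: [-0.7, 0.8, -0.3]
grip_width: 0.0854
```

{"method": "play_rows", "body": {
  "plan": [0,0,0,0,0,0,1,0,0,0,0,0,0,1,0,0,0,0,0,0,1,0,0,0,0,0,0,1,0,0,0,0,0,0,1,0,0,0,0,0,0,1,0,0,0,0,0,0,1,0,0,0,0,0,0,1,0,0,0,0,0,0,1]
}}

```text
time: 12.92
tcp_pos: [0.5288, -0.1422, 0.0125]
eef_rot: [-0.097, 0.995, 0.0, 0.0]
wrist_force: [-2.9, 1.9, 7.2]
grip_width: 0.0302
```

```bash
python3 gap.py top5;python3 - <<'E'
import cv2
a=cv2.imread("pics/top5.png")[165:230,270:370];cv2.imwrite("pics/t5c.png",cv2.resize(a,None,fx=8,fy=8,interpolation=2))
E
```

```text
top2 {'cork': np.float64(78.5), 'padface': np.float64(91.5), 'armfront': np.float64(110.5)}
top5 {'cork': np.float64(78.5), 'padface': np.float64(76.5), 'armfront': np.float64(96.0)}
12.9667 [ 0.52878714 -0.14225123  0.01251542] [-1.99744105  1.31163874  7.82584572] 0.030144589734239977
```

View pics/t5c.png

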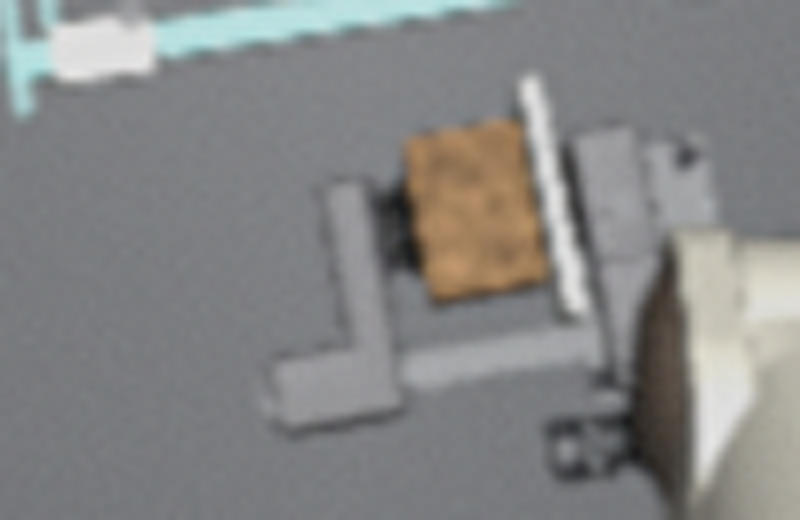

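The pad has just reached the cork, at crop (408,230), after 14.5 mm of travel. One more pump should give about 5 mm of compression.

{"method": "play_rows", "body": {
  "plan": [0,0,0,0,0,0,-1,0,0,0,0,0,0,-1,0,0,0,0,0,0,-1,0,0,0,0,0,0,-1,0,0,0,0,0,0,-1,0,0,0,0,0,0,-1,0,0,0,0,0,0,-1,0,0,0,0,0,0,-1,0,0,0,0,0,0,-1]
}}

```text
time: 13.72
tcp_pos: [0.5287, -0.1429, 0.0118]
eef_rot: [-0.096, 0.995, -0.0, -0.0]
wrist_force: [-0.7, -0.2, -0.7]
grip_width: 0.0856
```

{"method": "play_rows", "body": {
  "plan": [0,0,0,0,0,0,1,0,0,0,0,0,0,1,0,0,0,0,0,0,1,0,0,0,0,0,0,1,0,0,0,0,0,0,1,0,0,0,0,0,0,1,0,0,0,0,0,0,1,0,0,0,0,0,0,1,0,0,0,0,0,0,1,0,0,0,0,0,0,1]
}}

```text
time: 14.55
tcp_pos: [0.5288, -0.1422, 0.0125]
eef_rot: [-0.097, 0.995, 0.0, 0.0]
wrist_force: [-2.8, 1.2, 7.5]
grip_width: 0.0303
```

```bash
python3 gap.py top6;python3 - <<'E'
import cv2
a=cv2.imread("pics/top6.png")[165:230,270:370];cv2.imwrite("pics/t6c.png",cv2.resize(a,None,fx=8,fy=8,interpolation=2))
E
```

```text
top2 {'cork': np.float64(78.5), 'padface': np.float64(91.5), 'armfront': np.float64(110.5)}
top6 {'cork': np.float64(75.5), 'padface': np.float64(73.5), 'armfront': np.float64(91.0)}
14.6 [ 0.52881573 -0.14221121  0.01252063] [-2.0230624   1.56510366  7.41778177] 0.030370254562291376
```

View pics/t6c.png

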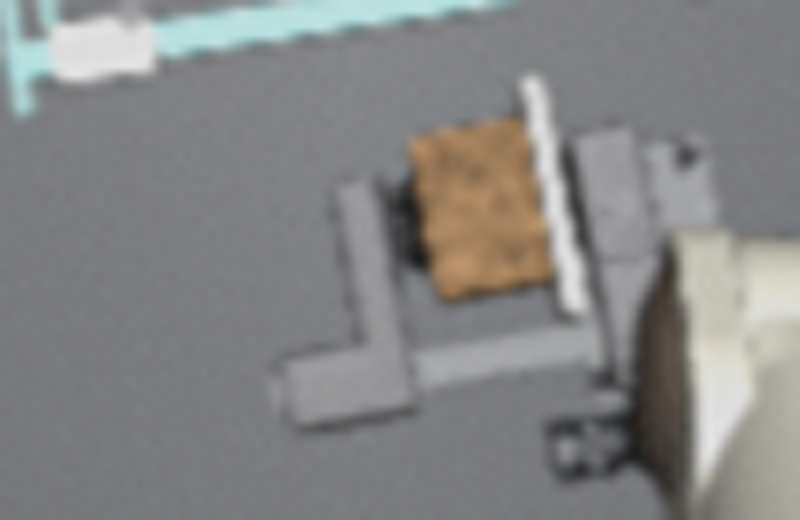

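Cork and jaw shifts need sub-pixel values, because the cork seems to have moved up to the plate. I'll track patches between the images.

```bash
cat > track.py <<'E'
from h import *
import cv2
a=.2004;p=np.array([571.3,-114.2]);S=2 # px per mm
def warp(im,z=.044):
    # rectified clamp-plane view: cols = clamp y 0..160, rows = clamp x 110..-30
    X=[(100,0),(100,140),(-20,140),(-20,0)]
    src=np.float32([proj("top",[*(p+[np.cos(a)*x-np.sin(a)*y,np.sin(a)*x+np.cos(a)*y])/1e3,z]) for x,y in X])
    dst=np.float32([[y*S,(100-x)*S] for x,y in X])
    return cv2.warpPerspective(im,cv2.getPerspectiveTransform(src,dst),(280,240),flags=cv2.INTER_CUBIC).astype(np.float32)
I={k:warp(cv2.imread(f"pics/{k}.png")) for k in("top0","top2","top4","top5","top6")}
I["now"]=warp(np.mean([manip.camera("top").astype(np.float32) for _ in range(6)],0))
R=I["top2"]
def sh(T,x0,x1,y0,y1,ch,rng):
    f=(lambda m:m[...,2]-m[...,0]) if ch=="c" else (lambda m:m.mean(2))
    t=f(R)[int((100-x1)*S):int((100-x0)*S),int(y0*S):int(y1*S)]
    r0=int((100-x1)*S);c0=int((y0-rng[1])*S);c1=int((y1-rng[0])*S)
    m=cv2.matchTemplate(f(T)[r0:r0+t.shape[0],max(c0,0):c1],t,cv2.TM_SQDIFF)[0]
    k=int(np.clip(m.argmin(),1,len(m)-2));d=(m[k-1]-m[k+1])/2/(m[k-1]+m[k+1]-2*m[k]);return round((max(c0,0)+k+d)/S-y0,2)
for k,T in I.items():
    print(k,"cork(full,chroma)",sh(T,22,98,35,84,"c",(-6,8)),"cork far edge",sh(T,35,90,70,85,"c",(-6,8)),
      "jaw arm",sh(T,45,80,102,138,"g",(-42,24)) if k!="top0" else "", "jaw block",sh(T,-18,14,100,125,"g",(-14,24)) if k!="top0" else "",
      "plate",sh(T,85,105,18,40,"g",(-6,6)))
E
python3 track.py
```

```text
Traceback (most recent call last):
  File "track.py", line 22, in <module>
    "plate",sh(T,85,105,18,40,"g",(-6,6)))
            ~~^^^^^^^^^^^^^^^^^^^^^^^^^^^
  File "track.py", line 17, in sh
    m=cv2.matchTemplate(f(T)[r0:r0+t.shape[0],max(c0,0):c1],t,cv2.TM_SQDIFF)[0]
      ~~~~~~~~~~~~~~~~~^^^^^^^^^^^^^^^^^^^^^^^^^^^^^^^^^^^^^^^^^^^^^^^^^^^^^
cv2.error: OpenCV(4.12.0) /io/opencv/modules/imgproc/src/templmatch.cpp:587: error: (-215:Assertion failed) corr.rows <= img.rows + templ.rows - 1 && corr.cols <= img.cols + templ.cols - 1 in function 'crossCorr'
```

```bash
sed -i 's/T,85,105,18,40/T,82,98,16,38/' track.py; python3 track.py
```

```text
top0 cork(full,chroma) 0.08 cork far edge 0.1 jaw arm  jaw block  plate 0.21
top2 cork(full,chroma) 0.0 cork far edge -0.0 jaw arm 0.0 jaw block -0.0 plate 0.01
top4 cork(full,chroma) 0.33 cork far edge 0.43 jaw arm -9.7 jaw block -9.79 plate 0.08
top5 cork(full,chroma) -0.26 cork far edge 0.08 jaw arm -14.59 jaw block -14.42 plate 0.15
top6 cork(full,chroma) -3.18 cork far edge -2.96 jaw arm -19.52 jaw block -19.61 plate 0.21
now cork(full,chroma) -3.17 cork far edge -2.95 jaw arm -19.55 jaw block -19.58 plate 0.21
```

```bash
cat > fine.py <<'E'
import io,contextlib
with contextlib.redirect_stdout(io.StringIO()):
    from track import *
def cross(v,Y,lev,lo,hi,fall):
    k=[i for i in range(len(v)-1) if lo<=Y[i]<=hi and ((v[i]-lev)*(v[i+1]-lev)<=0) and ((v[i+1]<v[i])==fall)]
    return [round(float(Y[i]+(v[i]-lev)/(v[i]-v[i+1])*.5),2) for i in k]
Y=(np.arange(280))/2
for k,T in I.items():
    for x0,x1 in((42,54),(54,66),(66,78)):
        m=T[int((100-x1)*2):int((100-x0)*2)].mean(0);c=m[:,2]-m[:,0];g=m.mean(1)
        hi=np.median(c[80:130]);
        A=cross(g,Y,97,80,139,False);B=cross(g,Y,140,80,139,True)
        print(k,x0,"hi",hi.round(),"corkL",cross(c,Y,(hi+1)/2,15,50,False)[:1],"corkR",cross(c,Y,(hi-4)/2,60,90,True)[:1],"armfront",A,"armback",B,"padface",cross(g,Y,87,82,139,True))
E
python3 fine.py
```

```text
top0 42 hi 69.0 corkL [27.58] corkR [78.59] armfront [] armback [] padface [128.42]
top0 54 hi 72.0 corkL [27.98] corkR [77.77] armfront [] armback [] padface [128.48]
top0 66 hi 71.0 corkL [27.59] corkR [78.14] armfront [] armback [] padface [128.2]
top2 42 hi 67.0 corkL [27.39] corkR [78.61] armfront [109.89] armback [125.09] padface [92.02]
top2 54 hi 70.0 corkL [27.89] corkR [77.84] armfront [109.48] armback [124.72] padface [92.02]
top2 66 hi 68.0 corkL [27.51] corkR [78.09] armfront [109.35] armback [124.68] padface [91.98]
top4 42 hi 68.0 corkL [27.46] corkR [79.04] armfront [100.04] armback [115.63] padface []
top4 54 hi 70.0 corkL [27.85] corkR [78.25] armfront [99.78] armback [115.56] padface []
top4 66 hi 69.0 corkL [27.46] corkR [78.55] armfront [99.87] armback [115.53] padface []
top5 42 hi 67.0 corkL [26.72] corkR [78.4] armfront [94.98] armback [110.62] padface []
top5 54 hi 71.0 corkL [26.96] corkR [78.59] armfront [94.88] armback [110.43] padface []
top5 66 hi 69.0 corkL [26.9] corkR [78.23] armfront [94.92] armback [110.87] padface []
top6 42 hi 70.0 corkL [24.52] corkR [75.3] armfront [90.05] armback [105.76] padface []
top6 54 hi 71.0 corkL [25.19] corkR [75.54] armfront [90.06] armback [105.85] padface []
top6 66 hi 69.0 corkL [24.95] corkR [75.11] armfront [90.0] armback [105.79] padface []
now 42 hi 70.0 corkL [24.5] corkR [75.44] armfront [90.02] armback [105.66] padface []
now 54 hi 72.0 corkL [25.16] corkR [75.57] armfront [90.0] armback [105.81] padface []
now 66 hi 69.0 corkL [25.0] corkR [75.21] armfront [90.01] armback [105.81] padface []
```

The independent readings agree on 2.7–2.9 mm of pad compression: the jaw has travelled 19.6 mm, the gap was 14.1 mm, and the cork moved 2.8 mm up to its plate. The arm-to-cork distance is 14.7 mm against 17.6 mm free. A further tooth would bring it to about 7.8 mm, at the crushing limit, so I'm stopping here with the trigger held.

```bash
python3 - <<'E'
from plant import manip
s=manip.get_state();print(s["time"],s["grip_width"],s["wrist_force"]);print(manip.sign_off())
E
```

```text
15.5 0.030518204054407413 [-1.97613099  0.86714798  7.67318625]
the job is handed in; nothing more can be done
None
```

The clamp is closed on the cork and the job is handed in at 15.5 s, with the trigger held squeezed. The pad has given by about 2.7–2.9 mm, within the 2–8 mm asked but near the low end.

- **Sliding the jaw:** I pushed the far jaw's ribbed block along the bar with closed fingers for about 36 mm. That left a gap of about 14 mm, and I backed off.
- **Pumping:** I gave the trigger four full squeezes, letting it right out between them. The jaw moved about 4.5 mm on the first and 5 mm on each of the other three.
- **Last checks:** Jaw travel was 19.6 mm. The cork slid about 2.8 mm on to its plate, which did not move. I stopped there because one more squeeze would have brought the pad to about 7.8 mm, close to the crushing limit.
- **Disagreements:** My rougher readings of the give ranged from about 2.1 to 3.5 mm. The closed gripper read 30.5 mm instead of the 34 mm stated for handle and trigger, the same at every squeeze.
- **Other things on the bench:** The gripper touched nothing but the clamp, as far as I could see, but I did not check each bystander's position at the end.

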